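Carry the sample vials over to the microscope rack in their order

ROBOT

A 7-joint arm with a two-finger parallel gripper is mounted at the origin on the work surface. World frame = base frame: x ahead of the robot, y to its left, z up, the work surface at z = 0. Lengths are in m, angles in rad, forces in N, time in s.
With the tool pointing down it reaches from about 0.4 to 0.85 m from the base axis. Payload 4.5 kg.
Tool frame: the origin (TCP) lies at the centre of the arm's flange, where the gripper is bolted on; the fingertips stand nose_length ahead of it and the grasp point (between the pads) lies 147 mm ahead of it (nose_length is the distance from the TCP to the fingertips, in m); z points along the fingers, y is the line along which they close (so a half turn about z gives the same grasp; the last joint's range is limited). The gripper opens to 88 mm and grips with 3 to 60 N. Pads are 18 mm wide; open, the fingers measure 123 mm over their backs; the gripper's body (75 mm by 187 mm) begins 45 mm behind the grasp point.
Start: joints at [1.312, 0.689, -0.195, 1.565, 0.157, 0.902, -0.215], TCP at [0.18, -0.598, 0.405] pointing down, gripper open.
Joint ranges: [-3.01, 3.01], [-0.46, 2.08], [-1.47, 1.51], [0.13, 2.56], [-1, 4.14], [0.04, 2.09], [-2.66, 2.66]. Speed limits (rad/s): [2.57, 2.57, 3.14, 3.14, 3.14, 3.14, 3.14].

INTERFACE

Orientations are given as a unit quaternion [x, y, z, w].
In Python, from plant import * gives the robot as it stands.
- The arm moves only by the tool play_rows, never from a script. Its argument "rows" is a list that holds one entry, the list of rows, each a list of 6 numbers: the shift along the tool's x, y, z normalised to -1 to 1, where 1 is 0.5 m, then the turn, a rotation vector about the tool's x, y, z normalised to -1 to 1, where 1 is 0.5 rad. A call has 1 to 20 rows; each row is the pose to reach, as a shift and turn from the pose commanded when the call began, along the tool's axes at that moment; what a row does not reach only later rows make up. A row lasts 1/12 s, in which the tool goes at most 41.7 mm and 7.16 degrees, less where a joint would pass 70% of its speed; a pose out of reach is approached as far as the arm can. A call with a number of a shift or a turn outside -1 to 1 is refused whole. A call with a gripper value outside its range is refused whole. "claw" is the closure, from 0 (fully open) to 1 (shut), set as the call begins (left out, the last holds). The fingers move at their own pace and stop on an object; "squeeze" is the grip in N (left out, the last holds). Time passes only in rows, so rows that repeat a pose let the fingers close. It gives the time, the measured TCP pose, the force, the opening and the grip force at its end, in the units of the state.
- get_state(): the state, without advancing time (a new reading comes with each control period).
- snapshot(name): name is "side" or "top"; returns a dict with "pixels" (480x640x3 uint8, blue, green, red), "camera_matrix" (3x3 intrinsics, pixels), "dist_coeffs" ([k1, k2, p1, p2, k3] as OpenCV has them; the pictures are not rectified), "world_to_cam" (4x4, takes a point from world to camera coordinates). Camera axes: x right, y down, z forward; pixel columns grow to the right and rows downward; lengths in m; the calibration is good to about 2 mm. A picture is of the moment at which its call begins. There is no depth.
- finish_job(): hands the job in; it is judged then, once.
The state is a dict: "clock": time; "q": joint angles; "qd": joint speeds; "joint_torque": joint torques, N m; "tool_pos": TCP position; "eef_rot": TCP orientation; "contact_force": force on the tool from outside, world axes, zero at the start; "moment": the same for the moment, N m; "opening": opening from 0.0 (shut) to 1.0 (fully open); "finger_force": force on a finger pad.
Only numpy, scipy, OpenCV 4.12 (cv2) and the standard library are available. Lean on these libraries where they do the work, as an engineer would, in place of code of your own. Each camera call takes 0.05 s, during which the arm holds its last target. There are 200 camera calls.

TASK

Move the four glass sample vials from the wooden drying rack into the metal microscope rack, one per cell, so that they stand in the metal rack in the same left-to-right order as they stood in the wooden one: their order is the only record of the sampling sequence. Keep the vials upright and set each down gently on the floor of its cell without dropping it, and leave the brush jar, the tub of sherds and the glass dish where they are.

Things in the scene. Friction and masses are not known exactly. Their poses are not given: they have to be found in the camera images.
- screw_vial: Straight clear glass vial with a flat black screw cap (24 mm across). Barrel from 0 to 54 mm height, total height 70 mm. Origin: centre of its underside; z up. Round: yaw means nothing. Barrel 28 mm in diameter; about 45 g. Starts within 5 mm of the centre of any one cell of the wooden rack.
- cork_vial: Straight clear glass vial closed with a brown cork (23 mm across, 12 mm proud). Barrel from 0 to 62 mm height, total height 74 mm. Origin: centre of its underside; z up. Round: yaw means nothing. Barrel 28 mm in diameter; about 45 g. Starts within 5 mm of the centre of any one cell of the wooden rack.
- stopper_vial: Clear glass vial with sloping shoulders, a narrow neck and an upright thin disc-shaped white stopper head (17 mm across, 6 mm thick, a thin bar from above). Barrel from 0 to 56 mm height, total height 81 mm. Origin: centre of its underside; z up. Round: yaw means nothing. Barrel 28 mm in diameter; about 45 g. Starts within 5 mm of the centre of any one cell of the wooden rack.
- dropper_vial: Clear glass vial with a narrow black collar (21 mm across) and a slim dark rubber dropper bulb (12 mm thick) on top. Barrel from 0 to 54 mm height, total height 86 mm. Origin: centre of its underside; z up. Round: yaw means nothing. Barrel 28 mm in diameter; about 45 g. Starts within 5 mm of the centre of any one cell of the wooden rack.
- wash_rack: Wooden drying rack; the vials stand in it, one per cell. Four square open cells in a row along its y axis (centres y = +75, +25, -25, -75 mm), 45 x 45 mm inside, walls 5 mm; cell floor 5 mm, wall tops 22 mm, end cheeks 26 mm above the origin (centre of underside, on the bench). 55 mm wide (x), 217 long (y), fixed, yaw within 0.3 rad of 0. Vials 50 mm apart: grip across the row (along x).
- scope_rack: Metal rack, empty: the target, roughly end to end with the wooden one. Four square open cells in a row along its y axis (centres y = +75, +25, -25, -75 mm), 45 x 45 mm inside, walls 5 mm; cell floor 5 mm, wall tops 22 mm, end cheeks 26 mm above the origin (centre of underside, on the bench). 55 mm wide (x), 217 long (y), fixed, yaw within 0.3 rad of 0. 
- brush_jar: Bystander: glass jar 68 mm in diameter and 90 mm high with brushes standing in it up to about 190 mm, to the right of the racks. Origin: centre of its underside.
- finds_tub: Bystander: clear plastic tub 115 x 160 x 50 mm (x, y, z) with pottery sherds, to the left of the racks. Origin: centre of its underside.
- dish: Bystander: open glass dish 90 mm in diameter, 16 mm high, beyond the racks. Origin: centre of its underside.
Mind the look-alikes: they are no part of the job. What is shaped like the scope_rack but red or turquoise is not meant.

How it is judged:
At the end, for the whole second after the job is handed in: All four vials stand upright (within 7 degrees) on the floors of the metal rack's cells, released and at rest, each in the same place of the row as it had in the wooden rack (measured as 217 to 266 mm moved; one place off always falls outside that) (x of screw_vial in the frame of scope_rack between -0.012 and 0.012 m and y of screw_vial in the frame of scope_rack between -0.09 and 0.09 m and z of screw_vial in the frame of scope_rack between 0 and 0.011 m and angle between each of screw_vial, cork_vial, stopper_vial, dropper_vial's own z axis and vertical below 0.12 rad and distance of screw_vial from where it was at the start of the episode between 0.2175 and 0.2665 m and linear speed of each of screw_vial, cork_vial, stopper_vial, dropper_vial below 0.02 m/s and contact force between each of screw_vial, cork_vial, stopper_vial, dropper_vial and the fingers below 0.05 N and x of cork_vial in the frame of scope_rack between -0.012 and 0.012 m and y of cork_vial in the frame of scope_rack between -0.09 and 0.09 m and z of cork_vial in the frame of scope_rack between 0 and 0.011 m and distance of cork_vial from where it was at the start of the episode between 0.2175 and 0.2665 m and x of stopper_vial in the frame of scope_rack between -0.012 and 0.012 m and y of stopper_vial in the frame of scope_rack between -0.09 and 0.09 m and z of stopper_vial in the frame of scope_rack between 0 and 0.011 m and distance of stopper_vial from where it was at the start of the episode between 0.2175 and 0.2665 m and x of dropper_vial in the frame of scope_rack between -0.012 and 0.012 m and y of dropper_vial in the frame of scope_rack between -0.09 and 0.09 m and z of dropper_vial in the frame of scope_rack between 0 and 0.011 m and distance of dropper_vial from where it was at the start of the episode between 0.2175 and 0.2665 m); the robot touches nothing.
It fails at once if a vial tipped more than 35 degrees (angle between any of screw_vial, cork_vial, stopper_vial, dropper_vial's own z axis and vertical above 0.61 rad).
It fails at once if a vial dropped: free of the fingers and faster than 0.6 m/s (a fall of about 2 cm) ((contact force between screw_vial and the fingers below 0.01 N and linear speed of screw_vial above 0.6 m/s) or (contact force between cork_vial and the fingers below 0.01 N and linear speed of cork_vial above 0.6 m/s) or (contact force between stopper_vial and the fingers below 0.01 N and linear speed of stopper_vial above 0.6 m/s) or (contact force between dropper_vial and the fingers below 0.01 N and linear speed of dropper_vial above 0.6 m/s)).
It fails at once if the brush jar pushed more than 3 cm or tipped (distance of brush_jar from where it was at the start of the episode above 0.03 m or angle between brush_jar's own z axis and vertical above 0.35 rad).
It fails at once if the tub of sherds pushed more than 3 cm or tipped (distance of finds_tub from where it was at the start of the episode above 0.03 m or angle between finds_tub's own z axis and vertical above 0.35 rad).
It fails at once if the glass dish pushed more than 3 cm or tipped (distance of dish from where it was at the start of the episode above 0.03 m or angle between dish's own z axis and vertical above 0.35 rad).
It also fails if it takes over 106 s, if anything falls off the work surface, if the arm or the gripper's body presses on something with over 40 N, if the wrist force passes 120 N, or if a joint passes its speed limit or range.

## Working session

There is one attempt and no reset: what is moved stays moved. The work goes in short steps, Python scripts to look and compute and a tool call to move; the robot and the scene stay as the last step left them, time stands still between calls to the robot, and variables do not carry over. Pictures are saved under pics/ and viewed, at most 14 in all, crops included, and the job is handed in when it is done.

Besides the shell and the picture viewer there is one more tool, called after "Emit:" as name([rows], argument=value, ...), one row to a line, values as JSON. play_rows: Moves the arm, as the interface text tells. Its arguments: {"type":"object","properties":{"rows":{"type":"array"},"claw":{"type":"number"},"squeeze":{"type":"number"}},"required":["rows"]}

```bash
ls; mkdir -p pics
python3 - <<'E'
from plant import *
import cv2,pickle
s=get_state();print(s)
for n in("top","side"):
    d=snapshot(n);cv2.imwrite(f"pics/{n}0.png",d["pixels"]);pickle.dump(d,open(f"{n}0.pkl","wb"))
    print(n,d["camera_matrix"],d["dist_coeffs"],d["world_to_cam"])
try: print(nose_length)
except Exception as e: print(e)
E
```

```text
pics
{'clock': 0.0, 'q': array([ 1.31178596,  0.68998266, -0.19448637,  1.5663272 ,  0.15728158,
        0.90249031, -0.21505729]), 'qd': array([-5.73130530e-04, -1.74995154e-04,  1.80426024e-03,  9.16923649e-04,
       -6.13316191e-06,  2.24917026e-03,  1.23349472e-03]), 'joint_torque': array([-8.76446325e-05, -5.27570879e+01, -1.26676843e+00, -1.53429919e+01,
       -5.25579765e-02,  6.48704212e-03,  1.74948750e-04]), 'tool_pos': array([ 0.18027382, -0.59810013,  0.40391436]), 'eef_rot': array([ 9.89294747e-01,  1.45928321e-01, -1.98495239e-04, -8.88043483e-04]), 'contact_force': array([-0.25083083,  0.70663292,  0.77920141]), 'moment': array([ 0.00829503, -0.01437724,  0.00315876]), 'finger_force': 0.0, 'opening': 0.9977219960994954}
top [[438.39925348   0.         320.4520125 ]
 [  0.         438.39925348 246.12550488]
 [  0.           0.           1.        ]] [0.02240119 0.         0.         0.         0.        ] [[-0.02788391 -0.99945941 -0.01741751  0.03841444]
 [-0.99109922  0.02991132 -0.12972141  0.52909083]
 [ 0.13017226  0.01364534 -0.99139749  1.20221356]
 [ 0.          0.          0.          1.        ]]
side [[451.22982916   0.         316.39301052]
 [  0.         451.22982916 242.93698485]
 [  0.           0.           1.        ]] [0.01896488 0.         0.         0.         0.        ] [[-0.91477767 -0.40332806 -0.02254538  0.47402408]
 [-0.23398342  0.57453397 -0.78432294  0.14258116]
 [ 0.32929254 -0.71220586 -0.61994293  0.85634499]
 [ 0.          0.          0.          1.        ]]
0.166
```

View pics/top0.png

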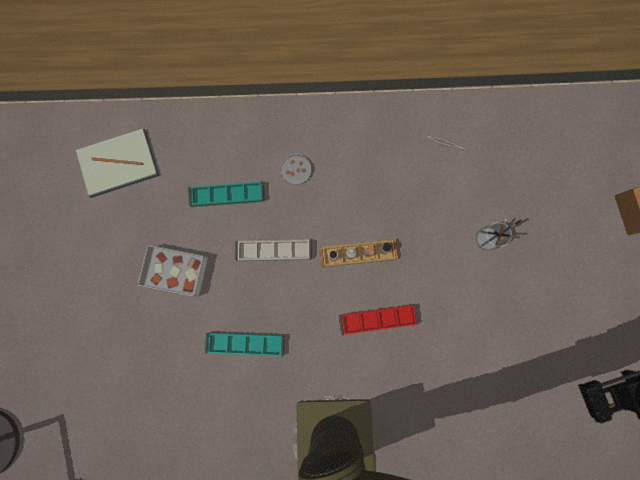

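View pics/side0.png

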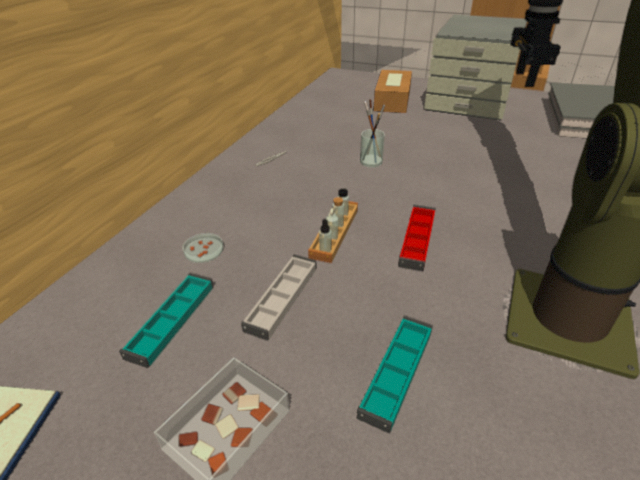

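Top view: the light metal rack is at (273,250) and the wooden rack with the vials at (360,252). Look-alikes: turquoise racks at (227,193) and (246,344), and a red one at (380,319). Only the grey rack at (273,250) is bare metal and end to end with the wooden one, so it is the target. I'll confirm this in one crop and measure it.

```bash
cat > h.py <<'E'
import cv2,numpy as np,pickle
def ray(d,uv):
    p=cv2.undistortPoints(np.array(uv,float).reshape(-1,1,2),d["camera_matrix"],d["dist_coeffs"])[:,0]
    R=d["world_to_cam"][:3,:3];t=d["world_to_cam"][:3,3]
    return -R.T@t,np.c_[p,np.ones(len(p))]@R
def plane(d,uv,z):
    c,r=ray(d,uv);return c+r*((z-c[2])/r[:,2])[:,None]
def proj(d,P):
    T=d["world_to_cam"];return cv2.projectPoints(np.array(P,float).reshape(-1,1,3),cv2.Rodrigues(T[:3,:3])[0],T[:3,3],d["camera_matrix"],d["dist_coeffs"])[0][:,0]
def tri(d1,u1,d2,u2):
    A=np.zeros((3,3));b=np.zeros(3)
    for d,u in((d1,u1),(d2,u2)):
        c,r=ray(d,[u]);r=r[0]/np.linalg.norm(r);M=np.eye(3)-np.outer(r,r);A+=M;b+=M@c
    return np.linalg.solve(A,b)
E
python3 - <<'E'
from h import *
t=pickle.load(open("top0.pkl","rb"));s=pickle.load(open("side0.pkl","rb"))
print("cams",ray(t,[[0,0]])[0],ray(s,[[0,0]])[0])
a=cv2.resize(t["pixels"][225:285,225:405],(800,267),interpolation=cv2.INTER_CUBIC)
b=cv2.resize(s["pixels"][180:340,230:370],(800,914),interpolation=cv2.INTER_CUBIC)
b=cv2.resize(s["pixels"][180:263,300:400],(401,333),interpolation=cv2.INTER_CUBIC)
c=cv2.resize(s["pixels"][250:340,235:325],(333,333),interpolation=cv2.INTER_CUBIC)
im=np.zeros((600,800,3),np.uint8);im[:267]=a;im[267:,:401]=b;im[267:,420:753]=c
cv2.imwrite("pics/crop0.png",im)
h=cv2.cvtColor(t["pixels"],cv2.COLOR_BGR2HSV)
roi=np.zeros(h.shape[:2],np.uint8);roi[225:285,225:405]=1
for n,m in(("scope",(h[...,1]<35)&(h[...,2]>135)),("wood",(h[...,1]>90)&(h[...,2]>90)&(h[...,0]>8)&(h[...,0]<25))):
    m=(m*roi).astype(np.uint8)
    m=cv2.morphologyEx(m,cv2.MORPH_CLOSE,np.ones((3,3)))
    cs=max(cv2.findContours(m,cv2.RETR_EXTERNAL,cv2.CHAIN_APPROX_NONE)[0],key=cv2.contourArea)
    P=plane(t,cs.reshape(-1,2),.022)[:,:2]
    r=cv2.minAreaRect((P*1000).astype(np.float32));print(n,r,cv2.boundingRect(cs),cv2.boxPoints(r))
E
```

```text
cams [0.3689578  0.00616325 1.261175  ] [0.18500026 0.71916342 0.65340175]
scope ((526.6967163085938, 158.79220581054688), (200.49114990234375, 55.66032409667969), 89.41616821289062) (238, 239, 71, 21) [[497.84656  58.83542]
 [553.50397  58.26825]
 [555.5469  258.749  ]
 [499.88947 259.31616]]
wood ((509.4911804199219, -83.71852111816406), (56.453433990478516, 216.86485290527344), 4.4399261474609375) (320, 239, 78, 28) [[ 472.95502    22.203367]
 [ 489.74338  -194.01068 ]
 [ 546.02734  -189.64041 ]
 [ 529.239      26.573639]]
```

View pics/crop0.png

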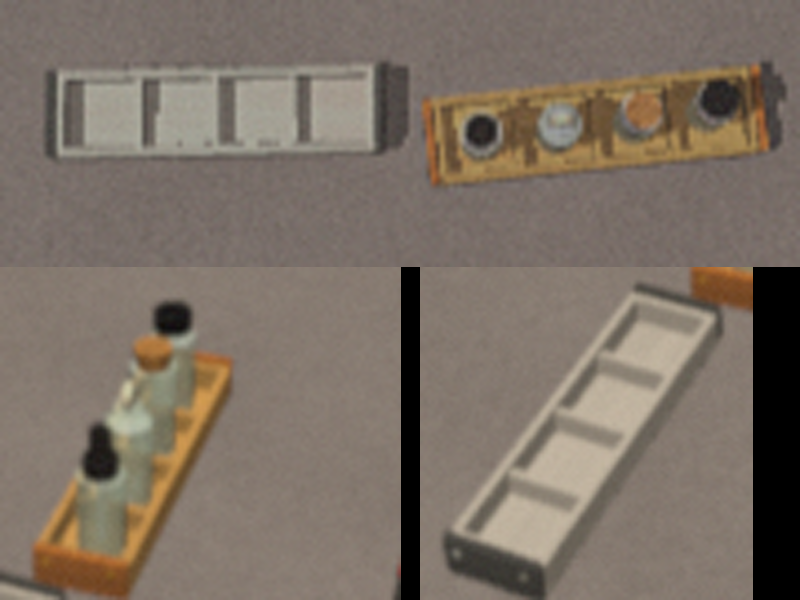

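The crop confirms the light grey metal rack as the target. It is empty, its dark cheeks are the rack ends, and it measures 205 x 56 mm between cheeks. Left to right, the vials are dropper (333,254), stopper (351,251), cork (369,250) and screw (387,247).

```bash
cat >> h.py <<'E'
from scipy.spatial.transform import Rotation as Ro
def go(x,y,z,head):
    "grasp point target, heading of tool y; prints normalised shift, turn"
    from plant import get_state
    s=get_state();R=Ro.from_quat(s["eef_rot"])
    X=np.array([-np.sin(head),np.cos(head),0]);Y=np.array([np.cos(head),np.sin(head),0])
    T=Ro.from_matrix(np.c_[X,Y,np.cross(X,Y)])
    p=np.array([x,y,z+.147])
    print("shift",np.round(R.inv().apply(p-s["tool_pos"])/.5,4),"turn",np.round((R.inv()*T).as_rotvec()/.5,4),"clock",s["clock"],"q",np.round(s["q"],2),"open",s["opening"],s["tool_pos"])
E
python3 - <<'E'
from h import *
t=pickle.load(open("top0.pkl","rb"));s=pickle.load(open("side0.pkl","rb"))
T=lambda u,v:((u+.5)/4.444+225-.5,(v+.5)/4.444+225-.5)
S=lambda u,v:((u+.5)/4.01+300-.5,(v-267+.5)/4.01+180-.5)
for n,a,b,h in(("dropper bulb",(483,129),(99,431),.089),("stopper head",(563,112),(131,388),.083),("cork top",(643,106),(153,344),.079),("screw top",(721,95),(173,308),.075)):
    print(n,plane(t,[T(*a)],h)[0],"tri",tri(t,T(*a),s,S(*b)))
print("jar",plane(t,[[490,238]],.09),"dish",plane(t,[[297,169]],.016))
go(.51,-.08,.25,.08)
E
```

```text
dropper bulb [ 0.50144855 -0.01167437  0.089     ] tri [ 0.50214588 -0.01163425  0.08530316]
stopper head [ 0.51107936 -0.06073277  0.083     ] tri [ 0.50806264 -0.0619393   0.08063152]
cork top [ 0.51378635 -0.10982898  0.079     ] tri [ 0.51207096 -0.11026089  0.07982264]
screw top [ 0.51962678 -0.15812225  0.075     ] tri [ 0.5181053  -0.15855309  0.07521999]
jar [[ 0.53096103 -0.43157265  0.09      ]] dish [[0.76257346 0.08570273 0.016     ]]
shift [ 0.9305 -0.8018  0.0152] turn [-2.800e-03 -2.000e-03 -2.716e+00] clock 0.1 q [ 1.31  0.69 -0.19  1.57  0.16  0.9  -0.22] open 1.0017771391643924 [ 0.18026722 -0.59813865  0.40400816]
```

Emit:
play_rows([
  [[0.1,-0.08,0,0,0,-0.2],[0.2,-0.16,0,0,0,-0.4],[0.3,-0.24,0,0,0,-0.6],[0.4,-0.32,0,0,0,-0.8],[0.47,-0.4,0,0,0,-0.95],[0.47,-0.4,0,0,0,-0.95],[0.47,-0.4,0,0,0,-0.95],[0.47,-0.4,0,0,0,-0.95]],
], claw=0, squeeze=12)

```text
clock: 0.77
tool_pos: [0.3504, -0.3339, 0.4048]
eef_rot: [0.926, 0.378, 0.001, -0.001]
contact_force: [0.8, -0.2, 0.1]
opening: 0.997
finger_force: 0.0
```

```bash
python3 -c "
from h import *
go(.5018,-.0116,.25,.08)"
```

```text
shift [ 0.6673 -0.2484  0.018 ] turn [ 7.000e-04 -6.900e-03 -1.751e+00] clock 0.7667 q [ 0.88  0.52 -0.32  1.98  0.24  0.68 -0.39] open 0.9969348539529517 [ 0.35041574 -0.33388141  0.40480601]
```

Emit:
play_rows([
  [[0.08,-0.03,0,0,0,-0.2],[0.16,-0.06,0,0,0,-0.4],[0.24,-0.09,0,0,0,-0.6],[0.32,-0.12,0,0,0,-0.8],[0.4,-0.15,0,0,0,-0.95],[0.48,-0.18,0,0,0,-0.95],[0.56,-0.21,0,0,0,-0.95],[0.62,-0.23,0,0,0,-0.95],[0.667,-0.248,0.018,0,0,-0.95],[0.667,-0.248,0.018,0,0,-0.95],[0.667,-0.248,0.018,0,0,-0.95]],
])

```text
clock: 1.68
tool_pos: [0.5015, -0.0168, 0.3951]
eef_rot: [0.812, 0.584, -0.001, -0.001]
contact_force: [-0.3, -0.7, -0.4]
opening: 0.998
finger_force: 0.0
```

```bash
python3 -c "
from h import *
go(.5018,-.0116,.12,.08)"
```

```text
shift [ 0.0101 -0.0024  0.2562] turn [-3.000e-03 -2.000e-04 -8.089e-01] clock 1.6833 q [ 0.2   0.56 -0.41  1.93  0.33  0.71 -0.73] open 0.9976615211201544 [ 0.50152165 -0.01678481  0.39511082]
```

Emit:
play_rows([
  [[0.01,-0.0024,0.03,-0.003,0,-0.2],[0.01,-0.0024,0.08,-0.003,0,-0.4],[0.01,-0.0024,0.13,-0.003,0,-0.6],[0.01,-0.0024,0.18,-0.003,0,-0.809],[0.01,-0.0024,0.22,-0.003,0,-0.809],[0.01,-0.0024,0.25,-0.003,0,-0.809],[0.01,-0.0024,0.256,-0.003,0,-0.809],[0.01,-0.0024,0.256,-0.003,0,-0.809],[0.01,-0.0024,0.256,-0.003,0,-0.809],[0.01,-0.0024,0.256,-0.003,0,-0.809]],
])

```text
clock: 2.52
tool_pos: [0.5022, -0.0137, 0.2687]
eef_rot: [0.68, 0.733, 0.001, 0.001]
contact_force: [-0.1, 0.2, 0.4]
opening: 0.997
finger_force: 0.0
```

```bash
python3 -c "
from h import *
go(.5018,-.0116,.0495,.08)"
```

```text
shift [ 0.0043 -0.001   0.1445] turn [ 0.0063  0.0015 -0.0089] clock 2.5167 q [ 0.14  0.78 -0.34  2.04  0.61  0.42 -0.6 ] open 0.997035612732536 [ 0.50222809 -0.01366069  0.26873208]
```

Emit:
play_rows([
  [[0.0043,-0.001,0.01,0.006,0.001,-0.009],[0.0043,-0.001,0.03,0.006,0.001,-0.009],[0.0043,-0.001,0.05,0.006,0.001,-0.009],[0.0043,-0.001,0.07,0.006,0.001,-0.009],[0.0043,-0.001,0.09,0.006,0.001,-0.009],[0.0043,-0.001,0.11,0.006,0.001,-0.009],[0.0043,-0.001,0.13,0.006,0.001,-0.009],[0.0043,-0.001,0.14,0.006,0.001,-0.009],[0.0043,-0.001,0.1445,0.006,0.001,-0.009],[0.0043,-0.001,0.1445,0.006,0.001,-0.009],[0.0043,-0.001,0.1445,0.006,0.001,-0.009],[0.0043,-0.001,0.1445,0.006,0.001,-0.009],[0.0043,-0.001,0.1445,0.006,0.001,-0.009]],
])

```text
clock: 3.6
tool_pos: [0.5016, -0.0111, 0.196]
eef_rot: [0.678, 0.735, -0.0, -0.0]
contact_force: [0.3, 0.0, 0.8]
opening: 1.002
finger_force: 0.0
```

```bash
python3 -c "
from h import *
from plant import *
go(.5018,-.0116,.0495,.08)
d=snapshot('side');cv2.imwrite('pics/s1.png',cv2.resize(d['pixels'][120:280,240:440],(800,600)))"
```

```text
shift [-0.0011  0.0003 -0.0011] turn [-0.0011 -0.0005  0.0017] clock 3.6 q [ 0.05  0.9  -0.19  2.07  0.71  0.24 -0.68] open 1.0015926472870156 [ 0.50159082 -0.01106416  0.19595231]
```

View pics/s1.png

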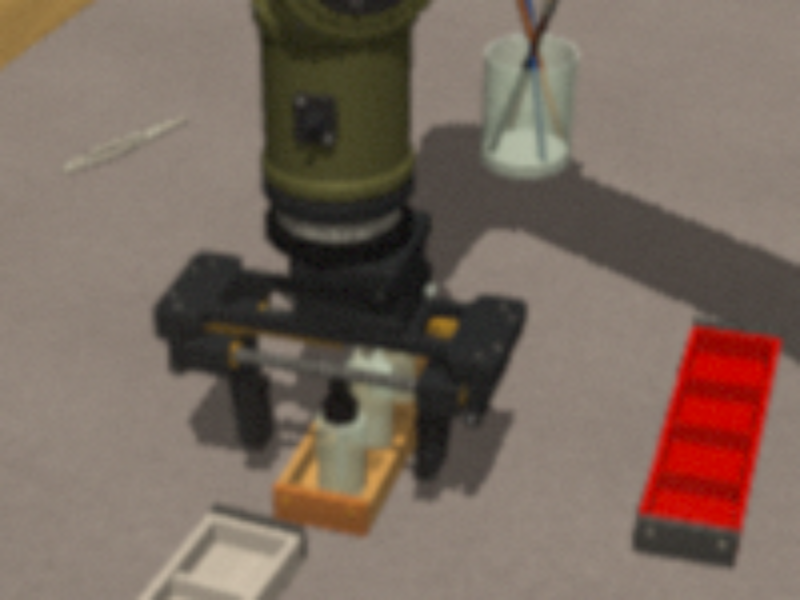

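Dropper vial at crop (340,440) stands between the fingers at (252,420) and (430,440), clear of the walls. Closing.

Emit:
play_rows([
  [[0,0,0,0,0,0],[0,0,0,0,0,0],[0,0,0,0,0,0],[0,0,0,0,0,0],[0,0,0,0,0,0],[0,0,0,0,0,0],[0,0,0,0,0,0],[0,0,0,0,0,0],[0,0,0,0,0,0],[0,0,0,0,0,0],[0,0,0,0,0,0],[0,0,0,0,0,0]],
], claw=1, squeeze=12)

```text
clock: 4.65
tool_pos: [0.5015, -0.011, 0.1955]
eef_rot: [0.678, 0.735, -0.0, -0.001]
contact_force: [1.3, 0.5, -0.6]
opening: 0.311
finger_force: 12.0
```

Emit:
play_rows([
  [[0,0,-0.01,0,0,0],[0,0,-0.025,0,0,0],[0,0,-0.045,0,0,0],[0,0,-0.065,0,0,0],[0,0,-0.085,0,0,0],[0,0,-0.1,0,0,0],[0,0,-0.11,0,0,0],[0,0,-0.11,0,0,0],[0,0,-0.11,0,0,0]],
])

```text
clock: 5.4
tool_pos: [0.5015, -0.0111, 0.2507]
eef_rot: [0.678, 0.735, -0.0, -0.0]
contact_force: [-0.2, 0.5, -1.1]
opening: 0.316
finger_force: 12.0
```

```bash
python3 -c "
from h import *
go(.5288,.234,.105,-.01)"
```

```text
shift [ 0.4843  0.0939 -0.0027] turn [-0.0022 -0.0002  0.1815] clock 5.4 q [ 0.12  0.81 -0.31  2.05  0.64  0.38 -0.62] open 0.31597708116242107 [ 0.50151081 -0.01114021  0.25068642]
```

Emit:
play_rows([
  [[0.01,0.002,0,0,0,0.01],[0.03,0.006,0,0,0,0.02],[0.07,0.014,0,0,0,0.03],[0.11,0.022,0,0,0,0.05],[0.15,0.03,0,0,0,0.06],[0.19,0.038,0,0,0,0.08],[0.23,0.046,0,0,0,0.1],[0.27,0.054,0,0,0,0.11],[0.31,0.062,0,0,0,0.12],[0.35,0.07,0,0,0,0.14],[0.39,0.078,0,0,0,0.15],[0.43,0.084,0,0,0,0.16],[0.46,0.09,0,0,0,0.18],[0.478,0.093,0,0,0,0.181],[0.484,0.094,0,-0.002,0,0.181],[0.484,0.094,0,-0.002,0,0.181],[0.484,0.094,0,-0.002,0,0.181]],
])

```text
clock: 6.82
tool_pos: [0.5287, 0.2328, 0.2502]
eef_rot: [0.711, 0.703, -0.001, 0.0]
contact_force: [-0.1, -0.5, -0.6]
opening: 0.316
finger_force: 12.0
```

```bash
python3 -c "
from h import *
go(.5288,.234,.050,-.01)
from plant import *
for n in('side','top'):
    d=snapshot(n);pickle.dump(d,open(n+'2.pkl','wb'))
    if n=='side':cv2.imwrite('pics/s2.png',cv2.resize(d['pixels'][180:360,200:380],(600,600)))"
```

```text
shift [0.0025 0.0002 0.1063] turn [-0.0021  0.0034 -0.0009] clock 6.8167 q [-0.32  0.86 -0.3   1.82  0.47  0.53 -0.94] open 0.31563464015958487 [0.5287431  0.23283568 0.25015196]
```

View pics/s2.png

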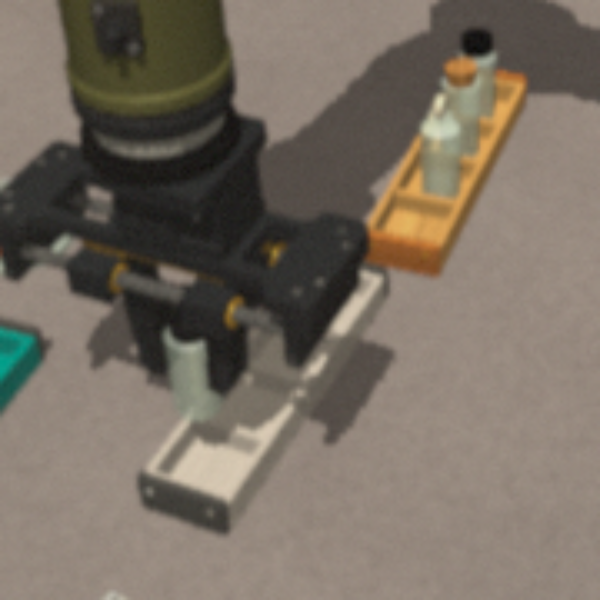

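```bash
python3 -c "
from h import *
d=pickle.load(open('side2.pkl','rb'))
p=proj(d,[[.5287,.2328,.060],[.5287,.2328,.114],[.5288,.234,.005],[.506,.2565,.022],[.551,.2565,.022],[.506,.2115,.022],[.551,.2115,.022]]);print((p-[200,180])/.3)"
```

```text
[[197.23726286 401.80240495]
 [186.91818957 329.59592335]
 [205.73021764 471.03454877]
 [218.96798478 490.79118806]
 [148.26435944 467.03963029]
 [257.13920851 434.90177019]
 [188.41455014 412.96506636]]
```

```bash
python3 -c "
from h import *
s=pickle.load(open('side0.pkl','rb'));t=pickle.load(open('top0.pkl','rb'))
C=[[.528+a,.159+b,z] for z in(.022,.026) for a in(.0275,-.0275) for b in(-.1025,.1025,.1085)]
print(np.c_[C,proj(s,C),proj(t,C)].round(3))
h=cv2.cvtColor(s['pixels'],cv2.COLOR_BGR2HSV);m=((h[...,1]<45)&(h[...,2]>140)).astype(np.uint8)
q=np.zeros_like(m);q[250:340,238:322]=m[250:340,238:322]
q=cv2.morphologyEx(q,cv2.MORPH_CLOSE,np.ones((3,3)))
c=max(cv2.findContours(q,0,1)[0],key=cv2.contourArea)
r=cv2.minAreaRect(c);print(cv2.boxPoints(r),cv2.approxPolyDP(c,4,True)[:,0])
P=plane(s,cv2.approxPolyDP(c,4,True)[:,0],.022);print(P)
im=cv2.resize(s['pixels'][245:345,230:330],(600,600))
for k in proj(s,C[:6]): cv2.circle(im,tuple(int(v) for v in (k-[230,245]+.5)*6),3,(0,0,255),-1)
cv2.imwrite('pics/s3.png',im)"
```

```text
[[5.56000e-01 5.70000e-02 2.20000e-02 2.90098e+02 2.55673e+02 3.08586e+02
  2.38211e+02]
 [5.56000e-01 2.62000e-01 2.20000e-02 2.40996e+02 3.21287e+02 2.37045e+02
  2.40364e+02]
 [5.56000e-01 2.68000e-01 2.20000e-02 2.39297e+02 3.23558e+02 2.34953e+02
  2.40427e+02]
 [5.01000e-01 5.70000e-02 2.20000e-02 3.13078e+02 2.61914e+02 3.09057e+02
  2.57340e+02]
 [5.01000e-01 2.62000e-01 2.20000e-02 2.67015e+02 3.30079e+02 2.37105e+02
  2.59478e+02]
 [5.01000e-01 2.68000e-01 2.20000e-02 2.65416e+02 3.32445e+02 2.35000e+02
  2.59541e+02]
 [5.56000e-01 5.70000e-02 2.60000e-02 2.89990e+02 2.54264e+02 3.08524e+02
  2.38004e+02]
 [5.56000e-01 2.62000e-01 2.60000e-02 2.40725e+02 3.19825e+02 2.36756e+02
  2.40164e+02]
 [5.56000e-01 2.68000e-01 2.60000e-02 2.39020e+02 3.22094e+02 2.34657e+02
  2.40227e+02]
 [5.01000e-01 5.70000e-02 2.60000e-02 3.13027e+02 2.60495e+02 3.08996e+02
  2.57193e+02]
 [5.01000e-01 2.62000e-01 2.60000e-02 2.66817e+02 3.28611e+02 2.36814e+02
  2.59338e+02]
 [5.01000e-01 2.68000e-01 2.60000e-02 2.65212e+02 3.30976e+02 2.34703e+02
  2.59401e+02]]
[[241.18121 319.02686]
 [291.44968 247.21478]
 [315.0067  263.7047 ]
 [264.73825 335.51678]] [[314 263]
 [286 259]
 [243 320]
 [268 330]]
[[0.49722229 0.0589958  0.022     ]
 [0.55873001 0.06993341 0.022     ]
 [0.55370096 0.25732272 0.022     ]
 [0.49893088 0.26064453 0.022     ]]
```

View pics/s3.png

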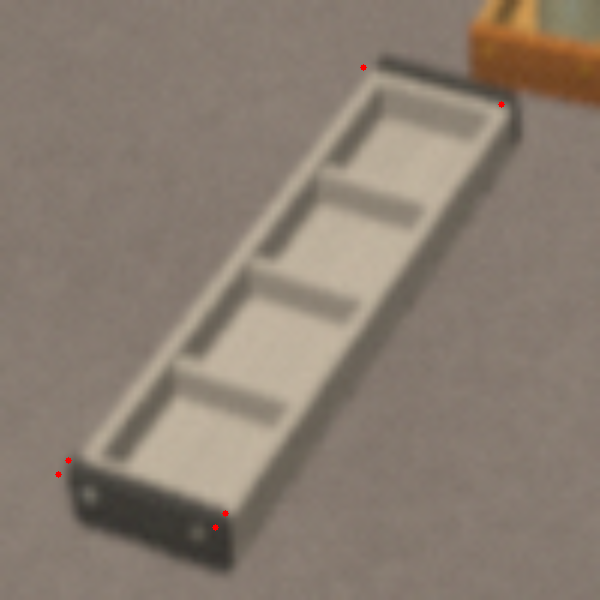

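```bash
python3 -c "
from h import *
s=pickle.load(open('side0.pkl','rb'));t=pickle.load(open('top0.pkl','rb'))
T=lambda u,v:((u+.5)/4.444+225-.5,(v+.5)/4.444+225-.5)
S=lambda u,v:((u+.5)/6+230-.5,(v+.5)/6+245-.5)
P=[tri(t,T(*a),s,S(*b)) for a,b in(((58,71),(86,458)),((59,155),(228,511)),((375,65),(372,76)),((378,151),(512,105)))]
print(np.round(P,4),np.mean(P,0))"
```

```text
[[0.5531 0.2589 0.0217]
 [0.5005 0.2595 0.0208]
 [0.5529 0.0555 0.0176]
 [0.4969 0.0549 0.0214]] [0.52586198 0.15719459 0.02036066]
```

Emit:
play_rows([
  [[0,-0.002,0.01,-0.002,0.003,0],[0.0005,-0.005,0.025,-0.002,0.003,0],[0.0005,-0.0055,0.04,-0.002,0.003,0],[0.0005,-0.0055,0.055,-0.002,0.003,0],[0.0005,-0.0055,0.07,-0.002,0.003,0],[0.0005,-0.0055,0.08,-0.002,0.003,0],[0.0005,-0.0055,0.09,-0.002,0.003,0],[0.0005,-0.0055,0.096,-0.002,0.003,0],[0.0005,-0.0055,0.1,-0.002,0.003,0],[0.0005,-0.0055,0.104,-0.002,0.003,0],[0.0005,-0.0055,0.106,-0.002,0.003,0],[0.0005,-0.0055,0.107,-0.002,0.003,0],[0.0005,-0.0055,0.107,-0.002,0.003,0],[0.0005,-0.0055,0.107,-0.002,0.003,0],[0.0005,-0.0055,0.107,-0.002,0.003,0]],
])

```text
clock: 8.17
tool_pos: [0.526, 0.2343, 0.1971]
eef_rot: [0.71, 0.704, 0.001, -0.0]
contact_force: [-0.8, 0.7, 0.6]
opening: 0.312
finger_force: 12.0
```

```bash
python3 -c "
from h import *
go(.526,.233,.0485,-.01)
from plant import *
print(get_state()['contact_force'])
d=snapshot('side');cv2.imwrite('pics/s4.png',cv2.resize(d['pixels'][220:360,200:340],(600,600)))"
```

```text
shift [-0.0026 -0.      0.0032] turn [ 0.0015 -0.0034  0.001 ] clock 8.1667 q [-0.36  0.94 -0.25  1.84  0.51  0.42 -0.98] open 0.3121524982526294 [0.52602542 0.23429247 0.1971164 ]
[-0.80565507  0.69770719  0.59617432]
```

View pics/s4.png

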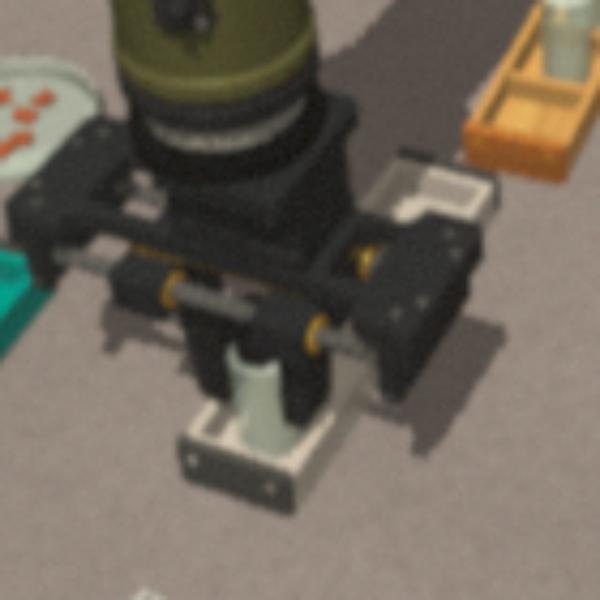

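Vial barrel at crop (262,400) is inside the end cell, just above the floor. I'll lower the last 1.5 mm, then open.

Emit:
play_rows([
  [[-0.001,0,0.001,0,0,0],[-0.001,0,0.002,0,0,0],[-0.001,0,0.003,0,0,0],[-0.001,0,0.003,0,0,0],[-0.001,0,0.003,0,0,0]],
])

```text
clock: 8.63
tool_pos: [0.526, 0.2337, 0.1955]
eef_rot: [0.71, 0.704, 0.001, -0.0]
contact_force: [0.0, -0.3, 0.4]
opening: 0.313
finger_force: 12.0
```

Emit:
play_rows([
  [[0,0,0,0,0,0],[0,0,0,0,0,0],[0,0,0,0,0,0],[0,0,0,0,0,0],[0,0,0,0,0,0],[0,0,0,0,0,0],[0,0,0,0,0,0],[0,0,-0.01,0,0,0],[0,0,-0.03,0,0,0],[0,0,-0.05,0,0,0],[0,0,-0.08,0,0,0],[0,0,-0.11,0,0,0],[0,0,-0.14,0,0,0],[0,0,-0.16,0,0,0],[0,0,-0.16,0,0,0],[0,0,-0.16,0,0,0]],
], claw=0)

```text
clock: 9.97
tool_pos: [0.5261, 0.2336, 0.2762]
eef_rot: [0.711, 0.704, 0.001, -0.0]
contact_force: [0.1, -0.1, -0.7]
opening: 0.996
finger_force: 0.0
```

```bash
python3 -c "
from h import *
go(.5095,-.0613,.13,.08)"
```

```text
shift [-0.5901 -0.0275 -0.0029] turn [ 0.004  -0.0043 -0.1795] clock 9.9667 q [-0.31  0.82 -0.33  1.82  0.45  0.57 -0.93] open 0.996054330313441 [0.5261253  0.23359581 0.27622507]
```

Emit:
play_rows([
  [[-0.03,-0.001,0,0,0,-0.02],[-0.08,-0.004,0,0,0,-0.03],[-0.14,-0.007,0,0,0,-0.05],[-0.2,-0.01,0,0,0,-0.07],[-0.26,-0.012,0,0,0,-0.09],[-0.32,-0.015,0,0,0,-0.11],[-0.38,-0.018,0,0,0,-0.13],[-0.44,-0.021,0,0,0,-0.15],[-0.5,-0.024,0,0,0,-0.17],[-0.55,-0.026,0,0,0,-0.18],[-0.58,-0.0275,0,0,-0.004,-0.18],[-0.59,-0.0275,0,0.004,-0.004,-0.18],[-0.59,-0.0275,0,0.004,-0.004,-0.18],[-0.59,-0.0275,0,0.004,-0.004,-0.18],[-0.59,-0.0275,0,0.004,-0.004,-0.18]],
])

```text
clock: 11.22
tool_pos: [0.5096, -0.0594, 0.2749]
eef_rot: [0.677, 0.736, -0.0, -0.001]
contact_force: [-0.9, 0.1, 0.4]
opening: 1.001
finger_force: 0.0
```

```bash
python3 -c "
from h import *
go(.5095,-.0613,.049,.08)
from plant import *
d=snapshot('side');cv2.imwrite('pics/s5.png',cv2.resize(d['pixels'][160:340,200:380],(600,600)))"
```

```text
shift [-0.0039 -0.0003  0.1577] turn [-0.0024 -0.0021  0.006 ] clock 11.2167 q [ 0.26  0.78 -0.38  2.    0.6   0.47 -0.49] open 1.0005414380053752 [ 0.50958582 -0.05942749  0.27485484]
```

View pics/s5.png

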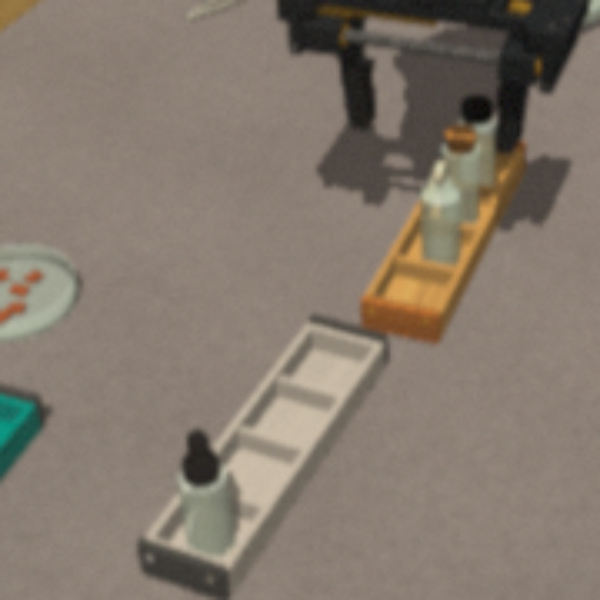

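Dropper stands upright in the leftmost metal cell (208,510). Next is the stopper vial at (440,230), which is under the open fingers.

Emit:
play_rows([
  [[-0.002,0,0.015,0,0,0.003],[-0.004,0,0.04,-0.002,-0.002,0.006],[-0.004,0,0.065,-0.002,-0.002,0.006],[-0.004,0,0.09,-0.002,-0.002,0.006],[-0.004,0,0.11,-0.002,-0.002,0.006],[-0.004,0,0.13,-0.002,-0.002,0.006],[-0.004,0,0.145,-0.002,-0.002,0.006],[-0.004,0,0.154,-0.002,-0.002,0.006],[-0.004,0,0.158,-0.002,-0.002,0.006],[-0.004,0,0.158,-0.002,-0.002,0.006],[-0.004,0,0.158,-0.002,-0.002,0.006],[-0.004,0,0.158,-0.002,-0.002,0.006]],
])

```text
clock: 12.27
tool_pos: [0.5096, -0.0633, 0.1964]
eef_rot: [0.679, 0.734, -0.0, 0.001]
contact_force: [-0.2, -0.4, -0.1]
opening: 1.004
finger_force: 0.0
```

Emit:
play_rows([
  [[0,0,0,0,0,0],[0,0,0,0,0,0],[0,0,0,0,0,0],[0,0,0,0,0,0],[0,0,0,0,0,0],[0,0,0,0,0,0],[0,0,0,0,0,0],[0,0,0,0,0,0],[0,0,0,0,0,0],[0,0,0,0,0,0],[0,0,0,0,0,0]],
], claw=1)

```text
clock: 13.18
tool_pos: [0.5094, -0.0633, 0.1959]
eef_rot: [0.679, 0.734, -0.001, 0.0]
contact_force: [-0.6, -0.2, 0.5]
opening: 0.312
finger_force: 12.0
```

Emit:
play_rows([
  [[0,0,-0.01,0,0,0],[0,0,-0.025,0,0,0],[0,0,-0.045,0,0,0],[0,0,-0.065,0,0,0],[0,0,-0.085,0,0,0],[0,0,-0.1,0,0,0],[0,0,-0.11,0,0,0],[0,0,-0.11,0,0,0],[0,0,-0.11,0,0,0]],
])

```text
clock: 13.93
tool_pos: [0.5095, -0.0633, 0.2512]
eef_rot: [0.679, 0.734, -0.0, 0.001]
contact_force: [0.2, 0.2, -0.4]
opening: 0.316
finger_force: 12.0
```

```bash
python3 -c "
from h import *
go(.526,.181,.105,-.01)"
```

```text
shift [ 0.4845  0.0706 -0.0023] turn [0.0002 0.0028 0.1746] clock 13.9333 q [ 0.24  0.82 -0.34  2.02  0.64  0.42 -0.52] open 0.31565126802840837 [ 0.50949257 -0.06327933  0.25119301]
```

Emit:
play_rows([
  [[0.01,0.001,0,0,0,0.01],[0.03,0.004,0,0,0,0.02],[0.07,0.01,0,0,0,0.03],[0.11,0.016,0,0,0,0.05],[0.15,0.022,0,0,0,0.06],[0.19,0.028,0,0,0,0.08],[0.23,0.034,0,0,0,0.1],[0.27,0.04,0,0,0,0.11],[0.31,0.046,0,0,0,0.12],[0.35,0.052,0,0,0,0.14],[0.39,0.058,0,0,0,0.15],[0.43,0.064,0,0,0,0.16],[0.46,0.068,0,0,0,0.17],[0.478,0.07,0,0,0,0.175],[0.4845,0.0706,0,0,0.003,0.175],[0.4845,0.0706,0,0,0.003,0.175],[0.4845,0.0706,0,0,0.003,0.175]],
])

```text
clock: 15.35
tool_pos: [0.5257, 0.1803, 0.2503]
eef_rot: [0.711, 0.703, -0.001, 0.0]
contact_force: [-0.6, -1.3, -0.2]
opening: 0.309
finger_force: 12.0
```

```bash
python3 -c "
from h import *
go(.526,.181,.0493,-.01)"
```

```text
shift [0.0016 0.0007 0.108 ] turn [-0.0023  0.0027 -0.0011] clock 15.35 q [-0.24  0.84 -0.29  1.89  0.49  0.48 -0.89] open 0.30939300638412787 [0.52570917 0.18026807 0.25032638]
```

Emit:
play_rows([
  [[0.001,0,0.01,-0.002,0.003,0],[0.001,0.0007,0.025,-0.002,0.003,0],[0.001,0.0007,0.04,-0.002,0.003,0],[0.001,0.0007,0.055,-0.002,0.003,0],[0.001,0.0007,0.07,-0.002,0.003,0],[0.001,0.0007,0.08,-0.002,0.003,0],[0.001,0.0007,0.09,-0.002,0.003,0],[0.001,0.0007,0.097,-0.002,0.003,0],[0.001,0.0007,0.102,-0.002,0.003,0],[0.001,0.0007,0.105,-0.002,0.003,0],[0.001,0.0007,0.107,-0.002,0.003,0],[0.001,0.0007,0.108,-0.002,0.003,0],[0.001,0.0007,0.108,-0.002,0.003,0],[0.001,0.0007,0.108,-0.002,0.003,0],[0.001,0.0007,0.108,-0.002,0.003,0]],
])

```text
clock: 16.6
tool_pos: [0.5263, 0.1816, 0.1968]
eef_rot: [0.711, 0.704, 0.001, -0.0]
contact_force: [0.1, 0.4, -1.6]
opening: 0.317
finger_force: 12.0
```

Emit:
play_rows([
  [[0,0,0.001,0,0,0],[0,0,0.002,0,0,0],[0,0,0.002,0,0,0],[0,0,0.002,0,0,0]],
])

```text
clock: 16.93
tool_pos: [0.5263, 0.1816, 0.1958]
eef_rot: [0.711, 0.704, 0.001, -0.0]
contact_force: [-0.8, -0.5, 3.9]
opening: 0.309
finger_force: 12.0
```

Emit:
play_rows([
  [[0,0,0,0,0,0],[0,0,0,0,0,0],[0,0,0,0,0,0],[0,0,0,0,0,0],[0,0,0,0,0,0],[0,0,0,0,0,0],[0,0,0,0,0,0],[0,0,-0.01,0,0,0],[0,0,-0.03,0,0,0],[0,0,-0.05,0,0,0],[0,0,-0.08,0,0,0],[0,0,-0.11,0,0,0],[0,0,-0.14,0,0,0],[0,0,-0.16,0,0,0],[0,0,-0.16,0,0,0],[0,0,-0.16,0,0,0]],
], claw=0)

```text
clock: 18.27
tool_pos: [0.5264, 0.1814, 0.2764]
eef_rot: [0.711, 0.703, 0.001, -0.0]
contact_force: [0.2, -0.4, 0.1]
opening: 1.002
finger_force: 0.0
```

```bash
python3 -c "
from h import *
go(.5128,-.110,.13,.08)"
```

```text
shift [-0.583  -0.0211 -0.0025] turn [ 0.0042 -0.0041 -0.1806] clock 18.2667 q [-0.22  0.8  -0.33  1.88  0.47  0.54 -0.87] open 1.0017647693189895 [0.52635339 0.18137683 0.27638392]
```

Touched the floor at 3.9 N, then released. Next is the cork vial.

Emit:
play_rows([
  [[-0.03,-0.001,0,0,0,-0.02],[-0.08,-0.003,0,0,0,-0.03],[-0.14,-0.005,0,0,0,-0.05],[-0.2,-0.007,0,0,0,-0.07],[-0.26,-0.009,0,0,0,-0.09],[-0.32,-0.011,0,0,0,-0.11],[-0.38,-0.013,0,0,0,-0.13],[-0.44,-0.016,0,0,0,-0.15],[-0.5,-0.018,0,0,0,-0.17],[-0.55,-0.02,0,0,0,-0.18],[-0.575,-0.021,0,0,-0.004,-0.18],[-0.583,-0.021,0,0.004,-0.004,-0.18],[-0.583,-0.021,0,0.004,-0.004,-0.18],[-0.583,-0.021,0,0.004,-0.004,-0.18],[-0.583,-0.021,0,0.004,-0.004,-0.18]],
])

```text
clock: 19.52
tool_pos: [0.5131, -0.1077, 0.2752]
eef_rot: [0.677, 0.736, 0.0, -0.001]
contact_force: [-1.1, -0.1, 0.6]
opening: 1.001
finger_force: 0.0
```

```bash
python3 -c "
from h import *
go(.5128,-.110,.049,.08)
from plant import *
d=snapshot('side');cv2.imwrite('pics/s6.png',cv2.resize(d['pixels'][160:340,200:380],(600,600)))"
```

```text
shift [-0.0048 -0.0009  0.1584] turn [-0.0017 -0.0024  0.0065] clock 19.5167 q [ 0.36  0.79 -0.4   1.97  0.61  0.5  -0.39] open 1.0010095890172817 [ 0.51310394 -0.10768448  0.27518682]
```

View pics/s6.png

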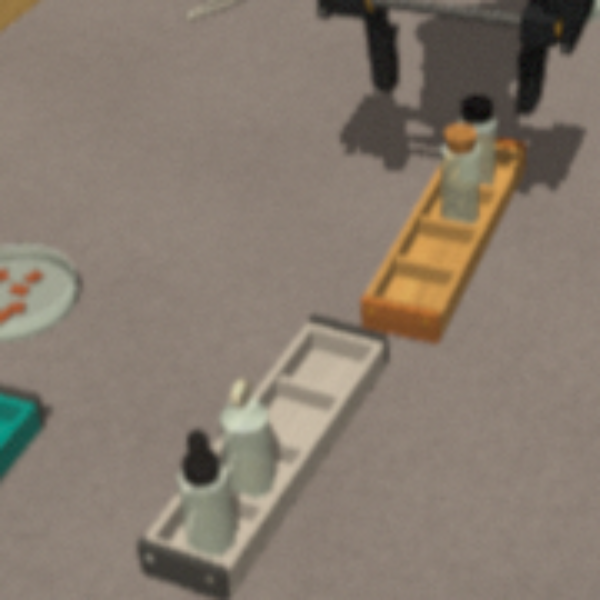

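Dropper (208,510) and stopper (250,450) stand upright in the first two metal cells.

Emit:
play_rows([
  [[-0.002,0,0.015,0,0,0.003],[-0.003,-0.001,0.04,-0.002,-0.002,0.006],[-0.003,-0.001,0.065,-0.002,-0.002,0.006],[-0.003,-0.001,0.09,-0.002,-0.002,0.006],[-0.003,-0.001,0.11,-0.002,-0.002,0.006],[-0.003,-0.001,0.13,-0.002,-0.002,0.006],[-0.003,-0.001,0.145,-0.002,-0.002,0.006],[-0.003,-0.001,0.154,-0.002,-0.002,0.006],[-0.003,-0.001,0.1585,-0.002,-0.002,0.006],[-0.003,-0.001,0.1585,-0.002,-0.002,0.006],[-0.003,-0.001,0.1585,-0.002,-0.002,0.006],[-0.003,-0.001,0.1585,-0.002,-0.002,0.006]],
])

```text
clock: 20.57
tool_pos: [0.5125, -0.1116, 0.1963]
eef_rot: [0.679, 0.734, -0.0, 0.001]
contact_force: [0.2, 0.0, -0.1]
opening: 1.001
finger_force: 0.0
```

Emit:
play_rows([
  [[0,0,0,0,0,0],[0,0,0,0,0,0],[0,0,0,0,0,0],[0,0,0,0,0,0],[0,0,0,0,0,0],[0,0,0,0,0,0],[0,0,0,0,0,0],[0,0,0,0,0,0],[0,0,0,0,0,0],[0,0,0,0,0,0],[0,0,0,0,0,0]],
], claw=1)

```text
clock: 21.48
tool_pos: [0.5122, -0.1115, 0.1959]
eef_rot: [0.679, 0.734, -0.001, 0.0]
contact_force: [-0.1, -0.3, -0.4]
opening: 0.311
finger_force: 12.0
```

Emit:
play_rows([
  [[0,0,-0.01,0,0,0],[0,0,-0.025,0,0,0],[0,0,-0.045,0,0,0],[0,0,-0.065,0,0,0],[0,0,-0.085,0,0,0],[0,0,-0.1,0,0,0],[0,0,-0.11,0,0,0],[0,0,-0.11,0,0,0],[0,0,-0.11,0,0,0]],
])

```text
clock: 22.23
tool_pos: [0.5123, -0.1116, 0.2512]
eef_rot: [0.679, 0.734, -0.0, 0.001]
contact_force: [-0.4, -0.2, -1.1]
opening: 0.314
finger_force: 12.0
```

```bash
python3 -c "
from h import *
go(.526,.131,.105,-.01)"
```

```text
shift [ 0.4816  0.0645 -0.0023] turn [0.0005 0.003  0.1735] clock 22.2333 q [ 0.34  0.83 -0.36  1.98  0.64  0.45 -0.42] open 0.3143482521876449 [ 0.51231039 -0.111551    0.25120587]
```

Emit:
play_rows([
  [[0.01,0.001,0,0,0,0.01],[0.03,0.004,0,0,0,0.02],[0.07,0.009,0,0,0,0.03],[0.11,0.015,0,0,0,0.05],[0.15,0.02,0,0,0,0.06],[0.19,0.025,0,0,0,0.08],[0.23,0.031,0,0,0,0.1],[0.27,0.036,0,0,0,0.11],[0.31,0.041,0,0,0,0.12],[0.35,0.047,0,0,0,0.14],[0.39,0.052,0,0,0,0.15],[0.43,0.058,0,0,0,0.16],[0.46,0.062,0,0,0,0.17],[0.477,0.064,0,0,0,0.174],[0.482,0.0645,0,0,0.003,0.174],[0.482,0.0645,0,0,0.003,0.174],[0.482,0.0645,0,0,0.003,0.174]],
])

```text
clock: 23.65
tool_pos: [0.5257, 0.1304, 0.2503]
eef_rot: [0.711, 0.703, -0.001, 0.0]
contact_force: [0.1, 0.5, -0.4]
opening: 0.315
finger_force: 12.0
```

```bash
python3 -c "
from h import *
go(.526,.131,.0493,-.01)"
```

```text
shift [0.0013 0.0007 0.1079] turn [-0.0022  0.0027 -0.0016] clock 23.65 q [-0.16  0.83 -0.29  1.93  0.51  0.45 -0.83] open 0.31474363984231984 [0.52571101 0.13042377 0.25027283]
```

Emit:
play_rows([
  [[0.001,0,0.01,-0.002,0.003,0],[0.001,0.0007,0.025,-0.002,0.003,0],[0.001,0.0007,0.04,-0.002,0.003,0],[0.001,0.0007,0.055,-0.002,0.003,0],[0.001,0.0007,0.07,-0.002,0.003,0],[0.001,0.0007,0.08,-0.002,0.003,0],[0.001,0.0007,0.09,-0.002,0.003,0],[0.001,0.0007,0.097,-0.002,0.003,0],[0.001,0.0007,0.102,-0.002,0.003,0],[0.001,0.0007,0.105,-0.002,0.003,0],[0.001,0.0007,0.107,-0.002,0.003,0],[0.001,0.0007,0.108,-0.002,0.003,0],[0.001,0.0007,0.109,-0.002,0.003,0],[0.001,0.0007,0.11,-0.002,0.003,0],[0.001,0.0007,0.11,-0.002,0.003,0],[0.001,0.0007,0.11,-0.002,0.003,0],[0.001,0.0007,0.11,-0.002,0.003,0]],
])

```text
clock: 25.07
tool_pos: [0.5263, 0.1319, 0.1958]
eef_rot: [0.711, 0.704, 0.001, -0.0]
contact_force: [-1.0, -0.6, 2.5]
opening: 0.311
finger_force: 12.0
```

Emit:
play_rows([
  [[0,0,0,0,0,0],[0,0,0,0,0,0],[0,0,0,0,0,0],[0,0,0,0,0,0],[0,0,0,0,0,0],[0,0,0,0,0,0],[0,0,0,0,0,0],[0,0,-0.01,0,0,0],[0,0,-0.03,0,0,0],[0,0,-0.05,0,0,0],[0,0,-0.08,0,0,0],[0,0,-0.11,0,0,0],[0,0,-0.14,0,0,0],[0,0,-0.16,0,0,0],[0,0,-0.16,0,0,0],[0,0,-0.16,0,0,0]],
], claw=0)

```text
clock: 26.4
tool_pos: [0.5264, 0.1316, 0.2763]
eef_rot: [0.711, 0.703, 0.001, 0.0]
contact_force: [0.3, -0.3, 0.4]
opening: 1.001
finger_force: 0.0
```

```bash
python3 -c "
from h import *
go(.5187,-.1583,.13,.08)"
```

```text
shift [-0.5799 -0.0093 -0.0026] turn [ 0.0045 -0.0038 -0.1807] clock 26.4 q [-0.14  0.79 -0.33  1.92  0.48  0.51 -0.81] open 1.0005811262581354 [0.52636036 0.13160103 0.27629705]
```

Emit:
play_rows([
  [[-0.03,0,0,0,0,-0.02],[-0.08,-0.001,0,0,0,-0.03],[-0.14,-0.002,0,0,0,-0.05],[-0.2,-0.003,0,0,0,-0.07],[-0.26,-0.004,0,0,0,-0.09],[-0.32,-0.005,0,0,0,-0.11],[-0.38,-0.006,0,0,0,-0.13],[-0.44,-0.007,0,0,0,-0.15],[-0.5,-0.008,0,0,0,-0.17],[-0.55,-0.009,0,0,0,-0.18],[-0.573,-0.0093,0,0,-0.004,-0.18],[-0.58,-0.0093,0,0.004,-0.004,-0.18],[-0.58,-0.0093,0,0.004,-0.004,-0.18],[-0.58,-0.0093,0,0.004,-0.004,-0.18],[-0.58,-0.0093,0,0.004,-0.004,-0.18]],
])

```text
clock: 27.65
tool_pos: [0.519, -0.1559, 0.2751]
eef_rot: [0.677, 0.736, 0.0, -0.001]
contact_force: [-0.1, 0.3, 0.8]
opening: 0.999
finger_force: 0.0
```

```bash
python3 -c "
from h import *
go(.5187,-.1583,.049,.08)
from plant import *
d=snapshot('side');cv2.imwrite('pics/s7.png',cv2.resize(d['pixels'][140:340,200:400],(600,600)))"
```

```text
shift [-0.0049 -0.0009  0.1582] turn [-0.0017 -0.0023  0.0069] clock 27.65 q [ 0.46  0.81 -0.42  1.92  0.6   0.55 -0.29] open 0.9987524718440869 [ 0.51903149 -0.155883    0.27511779]
```

View pics/s7.png

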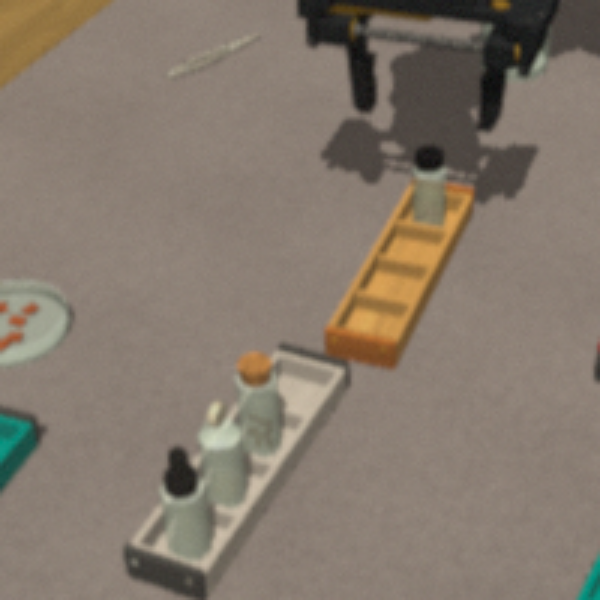

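Dropper, stopper and cork stand upright in metal cells 1 to 3, and the screw vial (430,190) is under the fingers.

Emit:
play_rows([
  [[-0.002,0,0.015,0,0,0.003],[-0.003,-0.001,0.04,-0.002,-0.002,0.006],[-0.003,-0.001,0.065,-0.002,-0.002,0.006],[-0.003,-0.001,0.09,-0.002,-0.002,0.006],[-0.003,-0.001,0.11,-0.002,-0.002,0.006],[-0.003,-0.001,0.13,-0.002,-0.002,0.006],[-0.003,-0.001,0.145,-0.002,-0.002,0.006],[-0.003,-0.001,0.154,-0.002,-0.002,0.006],[-0.003,-0.001,0.1585,-0.002,-0.002,0.006],[-0.003,-0.001,0.1585,-0.002,-0.002,0.006],[-0.003,-0.001,0.1585,-0.002,-0.002,0.006],[-0.003,-0.001,0.1585,-0.002,-0.002,0.006]],
])

```text
clock: 28.7
tool_pos: [0.5184, -0.1599, 0.1963]
eef_rot: [0.679, 0.734, -0.0, 0.001]
contact_force: [-0.1, -0.1, 0.6]
opening: 1.002
finger_force: 0.0
```

Emit:
play_rows([
  [[0,0,0,0,0,0],[0,0,0,0,0,0],[0,0,0,0,0,0],[0,0,0,0,0,0],[0,0,0,0,0,0],[0,0,0,0,0,0],[0,0,0,0,0,0],[0,0,0,0,0,0],[0,0,0,0,0,0],[0,0,0,0,0,0],[0,0,0,0,0,0]],
], claw=1)

```text
clock: 29.62
tool_pos: [0.5181, -0.1598, 0.1958]
eef_rot: [0.679, 0.734, -0.001, 0.0]
contact_force: [-0.2, 0.1, 0.4]
opening: 0.313
finger_force: 12.0
```

Emit:
play_rows([
  [[0,0,-0.01,0,0,0],[0,0,-0.025,0,0,0],[0,0,-0.045,0,0,0],[0,0,-0.065,0,0,0],[0,0,-0.085,0,0,0],[0,0,-0.1,0,0,0],[0,0,-0.11,0,0,0],[0,0,-0.11,0,0,0],[0,0,-0.11,0,0,0]],
])

```text
clock: 30.37
tool_pos: [0.5182, -0.1598, 0.2512]
eef_rot: [0.679, 0.734, -0.0, 0.001]
contact_force: [-0.2, 0.6, 0.1]
opening: 0.315
finger_force: 12.0
```

```bash
python3 -c "
from h import *
go(.526,.0815,.105,-.01)"
```

```text
shift [ 0.48    0.0526 -0.0024] turn [0.0006 0.0032 0.1736] clock 30.3667 q [ 0.44  0.84 -0.39  1.93  0.64  0.49 -0.32] open 0.3147153858031416 [ 0.51818506 -0.159832    0.25116396]
```

Emit:
play_rows([
  [[0.01,0.001,0,0,0,0.01],[0.03,0.003,0,0,0,0.02],[0.07,0.008,0,0,0,0.03],[0.11,0.012,0,0,0,0.05],[0.15,0.016,0,0,0,0.06],[0.19,0.021,0,0,0,0.08],[0.23,0.025,0,0,0,0.1],[0.27,0.03,0,0,0,0.11],[0.31,0.034,0,0,0,0.12],[0.35,0.038,0,0,0,0.14],[0.39,0.043,0,0,0,0.15],[0.43,0.047,0,0,0,0.16],[0.46,0.05,0,0,0,0.17],[0.476,0.052,0,0,0,0.174],[0.48,0.0526,0,0,0.003,0.174],[0.48,0.0526,0,0,0.003,0.174],[0.48,0.0526,0,0,0.003,0.174]],
])

```text
clock: 31.78
tool_pos: [0.5258, 0.0806, 0.2502]
eef_rot: [0.711, 0.703, -0.001, 0.0]
contact_force: [0.5, -0.1, 0.1]
opening: 0.309
finger_force: 12.0
```

```bash
python3 -c "
from h import *
go(.526,.0815,.0493,-.01)"
```

```text
shift [0.0019 0.0005 0.1079] turn [-0.0019  0.0025 -0.002 ] clock 31.7833 q [-0.07  0.82 -0.29  1.96  0.53  0.43 -0.76] open 0.3094772019898546 [0.5257688  0.08063048 0.25024737]
```

Emit:
play_rows([
  [[0.001,0,0.01,-0.002,0.003,0],[0.001,0.0005,0.025,-0.002,0.003,0],[0.001,0.0005,0.04,-0.002,0.003,0],[0.001,0.0005,0.055,-0.002,0.003,0],[0.001,0.0005,0.07,-0.002,0.003,0],[0.001,0.0005,0.08,-0.002,0.003,0],[0.001,0.0005,0.09,-0.002,0.003,0],[0.001,0.0005,0.097,-0.002,0.003,0],[0.001,0.0005,0.102,-0.002,0.003,0],[0.001,0.0005,0.105,-0.002,0.003,0],[0.001,0.0005,0.107,-0.002,0.003,0],[0.001,0.0005,0.108,-0.002,0.003,0],[0.001,0.0005,0.109,-0.002,0.003,0],[0.001,0.0005,0.11,-0.002,0.003,0],[0.001,0.0005,0.11,-0.002,0.003,0],[0.001,0.0005,0.11,-0.002,0.003,0],[0.001,0.0005,0.11,-0.002,0.003,0]],
])

```text
clock: 33.2
tool_pos: [0.5263, 0.0821, 0.1957]
eef_rot: [0.711, 0.704, 0.001, -0.0]
contact_force: [0.3, 0.2, 1.1]
opening: 0.31
finger_force: 12.0
```

Emit:
play_rows([
  [[0,0,0,0,0,0],[0,0,0,0,0,0],[0,0,0,0,0,0],[0,0,0,0,0,0],[0,0,0,0,0,0],[0,0,0,0,0,0],[0,0,0,0,0,0],[0,0,-0.01,0,0,0],[0,0,-0.03,0,0,0],[0,0,-0.06,0,0,0],[0,0,-0.1,0,0,0],[0,0,-0.15,0,0,0],[0,0,-0.2,0,0,0],[0,0,-0.25,0,0,0],[0,0,-0.3,0,0,0],[0,0,-0.34,0,0,0],[0,0,-0.34,0,0,0],[0,0,-0.34,0,0,0]],
], claw=0)

```text
clock: 34.7
tool_pos: [0.5261, 0.0818, 0.3671]
eef_rot: [0.711, 0.703, 0.002, 0.001]
contact_force: [0.1, 0.1, -0.8]
opening: 0.999
finger_force: 0.0
```

Emit:
play_rows([
  [[-0.05,0,0,0,0,0],[-0.12,0,0,0,0,0],[-0.19,0,0,0,0,0],[-0.26,0,0,0,0,0],[-0.33,0,0,0,0,0],[-0.4,0,0,0,0,0],[-0.45,0,0,0,0,0],[-0.5,0,0,0,0,0],[-0.5,0,0,0,0,0],[-0.5,0,0,0,0,0]],
])

```text
clock: 35.53
tool_pos: [0.5227, -0.1696, 0.3639]
eef_rot: [0.712, 0.702, -0.0, -0.001]
contact_force: [0.5, 1.5, -0.1]
opening: 0.999
finger_force: 0.0
```

```bash
python3 -c "
from h import *
from plant import *
d=snapshot('side');t=snapshot('top')
pickle.dump((d,t),open('end.pkl','wb'))
im=np.zeros((600,800,3),np.uint8)
im[:360,:400]=cv2.resize(d['pixels'][220:340,200:333],(400,360),interpolation=2)
im[360:560]=cv2.resize(t['pixels'][230:270,225:385],(800,200),interpolation=2)
im[:360,420:]=cv2.resize(t['pixels'][120:360,130:390],(380,360))
cv2.imwrite('pics/s8.png',im)"
```

```text
(no output)
```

View pics/s8.png

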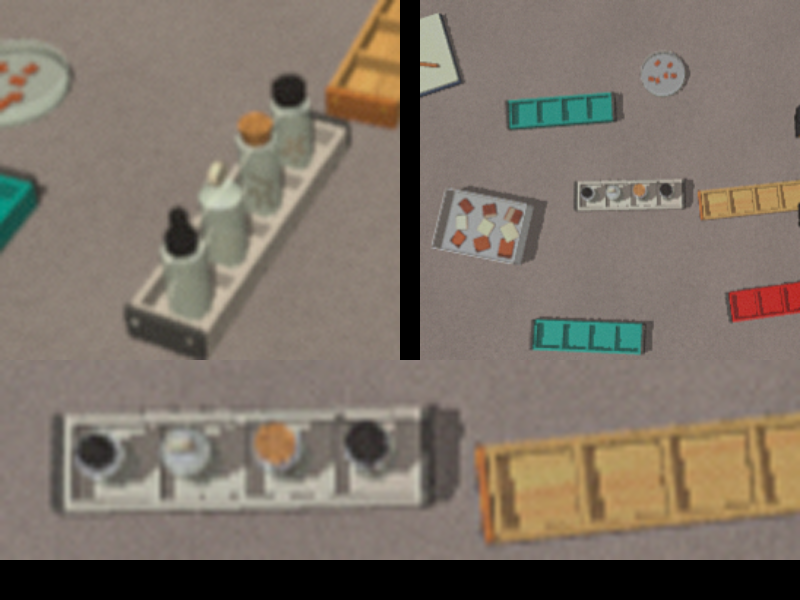

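Final picture: all four vials stand upright in the metal rack in the original order: dropper (97,452), stopper (186,452), cork (276,443), screw (368,441). The dish and tub haven't moved. Each vial moved about 242 to 246 mm.

```bash
python3 -c "
from plant import *
print(finish_job())"
```

```text
the job is handed in; nothing more can be done
None
```

All four vials now stand upright in the metal rack in their original order (dropper, stopper, cork, screw), and the job was handed in at about 36 s; the hand-in returned no verdict.

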